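Seat and bolt an instrument unit in its test tray

ROBOT

A 7-joint arm with a two-finger parallel gripper is mounted at the origin on the work surface. World frame = base frame: x ahead of the robot, y to its left, z up, the work surface at z = 0. Lengths are in m, angles in rad, forces in N, time in s.
With the tool pointing down it reaches from about 0.4 to 0.85 m from the base axis. Payload 6.9 kg.
Tool frame: the origin (TCP) lies midway between the tips of the shut fingers; the grasp point (between the pads) lies behind it (ctrl.pinch_z is the z of the grasp point in the tool frame, in m); z points along the fingers, y is the line along which they close (so a half turn about z gives the same grasp; the last joint's range is limited). The gripper opens to 85 mm and grips with 20 to 120 N. Pads are 22 mm wide; open, the fingers measure 114 mm over their backs; the gripper's body (76 mm by 85 mm) begins 54 mm behind the grasp point. The pads swing forward as they close: fully open they stand 13 mm farther back than shut.
Start: joints at [1.268, 0.507, -0.238, 1.5, 0.126, 1.149, -0.155], TCP at [0.248, -0.574, 0.231] pointing down, gripper open.
Joint ranges: [-3.08, 3.08], [-0.24, 2.05], [-1.43, 1.35], [0, 2.5], [-1.52, 4.66], [0.17, 1.96], [-2.89, 2.89]. Speed limits (rad/s): [2.39, 2.39, 3.14, 3.14, 3.14, 3.14, 3.14].

INTERFACE

Orientations are given as a unit quaternion [w, x, y, z].
In Python, from station import ctrl, get_state, vision, ticket, models gives the robot as it stands. Calls block until the motion is done:
- ctrl.movep(position, orientation): joint-space move of the TCP to a pose.
- ctrl.movel(position, frame=None, max_speed=0.15): straight line of the TCP; frame=None keeps the orientation; max_speed is the mean speed in m/s.
- ctrl.set_joints(angles): joint-space move.
- ctrl.ungrasp() and ctrl.close_gripper(force=None): open the fingers fully, or close them until they stop; force is the grip in N (None keeps the last).
- ctrl.pause(seconds).
- ctrl.ik(position, orientation): joint angles nearest the present ones, or None.
- get_state(): the state.
- vision.grab_frame(name): name is "scene" or "top"; returns (picture, depth): 384x512x3 uint8, blue, green, red; 384x512 float32, m along the optical axis (not along the pixel's ray), 0 where there is no reading.
- vision.camera_info(name): a dict with "mtx" (3x3 intrinsics, pixels), "dist_coeffs" ([k1, k2, p1, p2, k3] as OpenCV has them; the pictures are not rectified), "R" (3x3) and "t" (3): a world point X has camera coordinates R X + t. Camera axes: x right, y down, z forward; pixel columns grow to the right and rows downward; lengths in m; the calibration is good to about 2 mm. A picture is of the moment at which its call begins. camera_info takes no time and is no camera call.
A pose or a line that the arm cannot do raises ctrl.Unreachable and nothing moves.
- ticket.close_job(): hands the job in; it is judged then, once.
Trained networks look in the newest picture that a camera, given by its name, has taken for a name from the list of things; names that differ only in an ending like _2 or _b are one class to them, and where a whole thing is asked for, a point or a joint stands for the part that bears it (a point fixed in the world has none). Each returns a list of dicts, best first, with "p" (0 to 1); they miss things now and then, are a little off and sometimes report something else, mostly with a low value. They report only what shows in the picture. A call takes as long as a camera call. They do not tell look-alikes from the thing itself.
- models.recognise(camera, target): "point" ([column, row] in pixels, amid what is visible of it).
- models.masks_of(camera, target): "mask" (384x512 bool, what is visible of it) and "point" ([column, row] in pixels, amid what is visible of it).
The state is a dict: "time": time; "qpos": joint angles; "qd": joint speeds; "tau": joint torques, N m; "tcp_pos": TCP position; "eef_rot": TCP orientation; "contact_force": force on the tool from outside, world axes, zero at the start; "wrist_torque": the same for the moment, N m; "width": finger opening in m; "gripper_force": force on a finger pad.
Only numpy, scipy, OpenCV 4.12 (cv2) and the standard library are available. Lean on these libraries where they do the work, as an engineer would, in place of code of your own. Each camera call takes 0.05 s, during which the arm holds its last target. There are 200 camera calls.

TASK

Slide the black instrument unit along its mounting tray until it is fully home against the rear stop, with its rear connector pressed right in, then push the sliding bolt across into the keeper on top of the unit until its tip bears firmly on the stop screw inside, and leave it there. Go by feel: press with about 10 N more than it takes to slide, never with over 20 N; keep the unit flat in its tray, and leave the meter, the battery and the jar where they are.

Things in the scene. Friction and masses are not known exactly. Their poses are not given: they have to be found in the camera images.
- tray: Fixed aluminium tray: base plate 250 x 130 x 8 mm, side rails with inner faces 103 mm apart (34 mm high at +y, 58 at -y), rear wall 58 mm high; at x = -45 and +80 mm the +y rail rises to lips (70 mm high) reaching 12 mm over the unit. Origin on the bench under the tray; x points to the rear wall (away from the robot at zero yaw), y to the bolt's side. The unit slides along +x on the plate.
- unit: Loose black box 150 (x) x 100 (y) x 56 mm high, 0.3 to 0.65 kg, on the tray plate, 1.5 mm play a side. Origin: centre of its underside, axes like the tray's. Starts 25 to 50 mm short of home; home, its origin is 25 mm to +x of the tray's origin, its rear face at the rubber stop. Two upright steel handles stand 21 mm out of the front face at y = +-38 mm; the face between is plain, 70 mm clear.
- unit_front (a point): Centre of the unit's front (-x) face, 28 mm above its underside, 36 mm above the bench: a good place to push. Axes like the unit's.
- seat: Fixed rubber stop strip 116 mm wide at the tray's rear; origin on its face, 100 mm to +x of the tray's origin; the unit's rear must reach that face. A connector socket above it stands 6 mm proud at the start; the unit pushes it in against about 3 N (no spring-back), besides the unit's own sliding friction (2 to 8 N, more if it rubs a rail). So the push rises 6 mm before home, then hard at home.
- keeper_mouth (a point): Centre of the keeper's open end, on top of the unit, at bolt height: 67.5 mm above the unit's underside, 34 mm to +y, 5 mm to -x of its origin. Steel U-block 34 x 46 x 19 mm, channel 16 mm wide, 40 mm deep along y, open to +y, 8 mm bridge on top. A 10 mm stop screw through its end wall, set anew each time, stands 0 to 20 mm into the channel: the bolt stops 20 to 40 mm past the mouth.
- bolt_mount: Fixed painted pedestal 50 x 92 mm with its steel plate 64 mm above the bench and two collars (tops 87 mm above the bench) that guide the bolt, at the tray's +y side. Origin on the bench, 20 mm ahead (+x) of the tray's origin; axes like the tray's.
- bolt (a joint): Travel of the bolt in m: 0 fully drawn back, growing as it slides along the tray's -y towards the keeper; starts at 0 to 0.012. The stop screw in the keeper stops it, anywhere from about 0.039 to 0.065 (the screw's setting is not measured; the unit may shift sideways in its play). Sliding friction about 4 N, no spring: it stays where it is left.
- bolt_tip (a point): Centre of the flat end of the bolt's tip. The bolt is a steel rod 12 mm in diameter, axis 75.5 mm above the bench, along the tray's y. Its axis meets the keeper's channel only when the unit is home (2 mm clearance each way).
- bolt_knob (a point): Top centre of the bolt's upright knob, 115.5 mm above the bench, 78 mm to +y of the tip: a post 12 mm in diameter with a 16 mm head 4 mm thick; the post rises from the rod (81.5 mm above the bench) and can be pushed or pinched.
- meter: Bystander: grey hand meter 150 x 75 x 36 mm lying on the bench at the tray's -y side. Origin under its centre.
- cell: Bystander: battery, 33 mm in diameter, 61 mm high, upright on the bench behind the tray. Origin under its centre.
- jar: Bystander: amber glass jar, 56 mm in diameter, 70 mm high, on the bench beyond the bolt. Origin under its centre.
Not all that is in view belongs to the job. There is more than one size of the unit; the job needs the smaller.

How it is judged:
On the way, in this order (a step that is already met when the one before it is completed fails the run):
1. the unit is home: its rear face within 2 mm of the rear stop, the bolt still outside the keeper (x of unit in the frame of tray above 0.023 m and y of bolt_tip in the frame of keeper_mouth above 0 m), for 0.2 s.
2. the bolt's tip is at least 17 mm inside the keeper and bears on the stop screw with more than 3 N (y of bolt_tip in the frame of keeper_mouth below -0.017 m and x of bolt_tip in the frame of keeper_mouth between -0.004 and 0.004 m and contact force between bolt_mount and unit above 3 N), for 0.1 s.
At the end, for the whole second after the job is handed in: The unit lies flat in the tray with its rear face within 2 mm of the rear stop, and the bolt's tip, having been pressed onto the stop screw, is still at least 17 mm inside the keeper; unit and bolt are at rest (x of unit in the frame of tray above 0.023 m and y of bolt_tip in the frame of keeper_mouth below -0.017 m and x of bolt_tip in the frame of keeper_mouth between -0.004 and 0.004 m and angle between unit's own z axis and vertical below 0.04 rad and linear speed of unit below 0.01 m/s and velocity of joint bolt between -0.005 and 0.005 m/s); the robot touches nothing.
It fails at once if the bolt is forced against the unit, its keeper or stop screw with more than 20 N (contact force between bolt_mount and unit above 20 N).
It fails at once if the unit is rammed against the rear stop and connector with more than 20 N (contact force between unit and seat above 20 N).
It fails at once if the unit is tipped up in its tray (angle between unit's own z axis and vertical above 0.12 rad).
It fails at once if a bystander is moved by more than 15 mm (distance of any of meter, cell, jar from where it was at the start of the episode above 0.015 m).
It also fails if it takes over 64 s, if anything falls off the work surface, if the arm or the gripper's body presses on something with over 40 N, if the wrist force passes 120 N, or if a joint passes its speed limit or range.

## Working session

There is one attempt and no reset: what is moved stays moved. The work goes in short steps, each a Python script; the robot and the scene stay as the last script left them, time stands still between calls to the robot, and variables do not carry over. Pictures are saved under pics/ and viewed, at most 10 in all, crops included, and the job is handed in when it is done.

```bash
ls; mkdir -p pics; python3 - <<'E'
from station import ctrl,get_state,vision
import cv2,numpy as np
for n in("scene","top"):
    p,d=vision.grab_frame(n); cv2.imwrite(f"pics/{n}0.png",p); np.savez(f"{n}0.npz",p=p,d=d)
    c=vision.camera_info(n); print(n,c["mtx"],c["dist_coeffs"],(-np.array(c["R"]).T@np.array(c["t"])))
s=get_state();print(s["time"],s["tcp_pos"],s["eef_rot"],s["contact_force"],ctrl.pinch_z)
E
```

```text
pics
scene [[395.99541266   0.         251.43423111]
 [  0.         395.99541266 188.6084811 ]
 [  0.           0.           1.        ]] [0.04279891 0.         0.         0.         0.        ] [ 0.99322861 -0.26322145  0.68256083]
top [[392.02223858   0.         254.37905583]
 [  0.         392.02223858 185.68819129]
 [  0.           0.           1.        ]] [-0.12847953  0.          0.          0.          0.        ] [0.45604016 0.00718194 0.90988107]
0.1 [ 0.24820942 -0.57312937  0.23052488] [-7.69297521e-04  9.79184875e-01  2.02968876e-01 -1.54714639e-04] [-0.09635709  0.41916375 -0.05444453] -0.0187
```

View pics/top0.png

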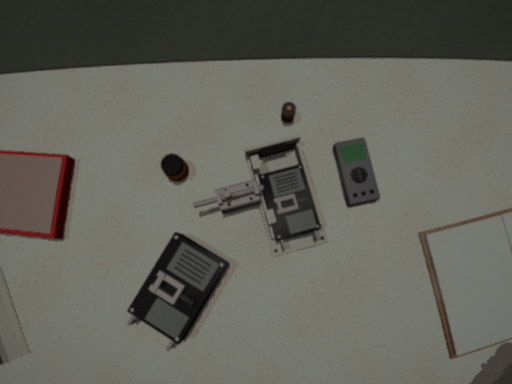

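View pics/scene0.png

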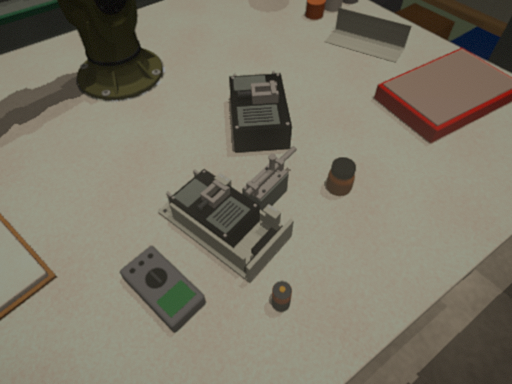

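The top view shows the tray with the smaller unit at about (285,200), the bolt at (230,198), the jar at (175,167), the cell at (288,112), the meter at (357,172), and the larger decoy unit at (180,290). Next I'll build a metric height map from both cameras.

```bash
cat > h.py <<'E'
from station import ctrl,get_state,vision,ticket,models
import cv2,numpy as np
def cloud(n,d):
    c=vision.camera_info(n);v,u=np.nonzero(d>0)
    q=cv2.undistortPoints(np.stack([u,v],1).astype(float)[:,None],np.array(c["mtx"]),np.array(c["dist_coeffs"]))[:,0]
    z=d[v,u];X=(np.c_[q*z[:,None],z]-np.array(c["t"]))@np.array(c["R"])
    W=np.full(d.shape+(3,),np.nan);W[v,u]=X;return W
def project(n,X):
    c=vision.camera_info(n)
    return cv2.projectPoints(np.asarray(X,float).reshape(-1,1,3),cv2.Rodrigues(np.array(c["R"]))[0],np.array(c["t"]),np.array(c["mtx"]),np.array(c["dist_coeffs"]))[0][:,0]
E
python3 - <<'E'
from h import *
for n in("top","scene"):
    f=np.load(n+"0.npz");W=cloud(n,f["d"])
    b=np.abs(W[...,2])<.02;print(n,"bench z",np.median(W[...,2][b]))
    for t in("tray","unit","bolt_mount","bolt","bolt_knob","keeper_mouth","cell","jar","meter"):
        try:
            for r in models.masks_of(n,t)[:2]:
                P=W[r["mask"]];P=P[~np.isnan(P[:,0])];rc=cv2.minAreaRect(P[:,:2].astype(np.float32))
                print(t,round(r["p"],2),np.round(r["point"]),len(P),np.median(P,0).round(3),"zmax",np.percentile(P[:,2],97).round(3),np.round(rc[0],3),np.round(rc[1],3),round(rc[2],1))
        except Exception as e: print(t,e)
f=np.load("top0.npz");W=cloud("top",f["d"])
cv2.imwrite("pics/topz.png",cv2.resize(f["p"][120:270,180:340],None,fx=5,fy=4.0*1.0,interpolation=cv2.INTER_CUBIC))
f=np.load("scene0.npz")
cv2.imwrite("pics/scz.png",cv2.resize(f["p"][140:280,150:310],None,fx=4.2,fy=4.2,interpolation=cv2.INTER_CUBIC))
E
```

```text
top bench z -0.0005413676878052214
tray 0.86 [262. 187.] 4012 [ 0.603 -0.01   0.045] zmax 0.086 [0.591 0.016] [0.274 0.272] 11.1
unit 0.64 [175. 286.] 6259 [0.395 0.185 0.074] zmax 0.099 [0.385 0.206] [0.153 0.243] 58.3
unit 0.6 [289. 202.] 3245 [ 0.574 -0.058  0.064] zmax 0.083 [ 0.574 -0.059] [0.183 0.104] 14.6
bolt_mount 0.81 [235. 198.] 1225 [0.586 0.06  0.064] zmax 0.113 [0.592 0.076] [0.062 0.149] 3.7
bolt_mount 0.36 [262. 192.] 3958 [ 0.597 -0.01   0.044] zmax 0.086 [0.579 0.015] [0.25  0.275] 13.0
bolt 0.57 [226. 195.] 277 [0.587 0.079 0.08 ] zmax 0.116 [0.595 0.077] [0.027 0.151] 11.7
bolt_knob 0.56 [229. 198.] 426 [0.589 0.075 0.08 ] zmax 0.116 [0.596 0.078] [0.029 0.159] 12.0
keeper_mouth 0.92 [176. 288.] 6206 [0.396 0.184 0.074] zmax 0.099 [0.385 0.205] [0.151 0.238] 58.4
keeper_mouth 0.9 [289. 202.] 3025 [ 0.575 -0.058  0.064] zmax 0.084 [ 0.57  -0.059] [0.166 0.1  ] 13.7
cell 0.83 [289. 112.] 241 [ 0.787 -0.063  0.056] zmax 0.061 [ 0.792 -0.064] [0.033 0.031] 11.2
jar 0.85 [173. 165.] 603 [0.661 0.197 0.068] zmax 0.072 [0.67 0.21] [0.065 0.069] 9.5
jar 0.23 [227. 196.] 
[... 636 characters left out ...]
 [0.57  0.087] [0.086 0.21 ] 26.4
bolt 0.56 [271. 164.] 381 [0.595 0.069 0.082] zmax 0.117 [0.593 0.073] [0.013 0.155] 13.7
bolt_knob 0.93 [271. 165.] 339 [0.595 0.071 0.082] zmax 0.117 [0.593 0.072] [0.012 0.153] 14.4
keeper_mouth 0.91 [260. 114.] 4312 [0.442 0.165 0.075] zmax 0.1 [0.359 0.22 ] [0.148 0.309] 58.3
keeper_mouth 0.73 [217. 208.] 3762 [ 0.595 -0.061  0.066] zmax 0.085 [ 0.571 -0.061] [0.17  0.102] 13.3
cell 0.69 [280. 296.] 511 [ 0.802 -0.072  0.058] zmax 0.063 [ 0.797 -0.068] [0.03  0.034] 63.9
jar 0.75 [344. 174.] 944 [0.676 0.188 0.051] zmax 0.073 [0.651 0.227] [0.06  0.122] 32.0
meter 0.72 [162. 291.] 3907 [ 0.665 -0.222  0.037] zmax 0.041 [ 0.651 -0.216] [0.152 0.085] 10.7
```

View pics/topz.png

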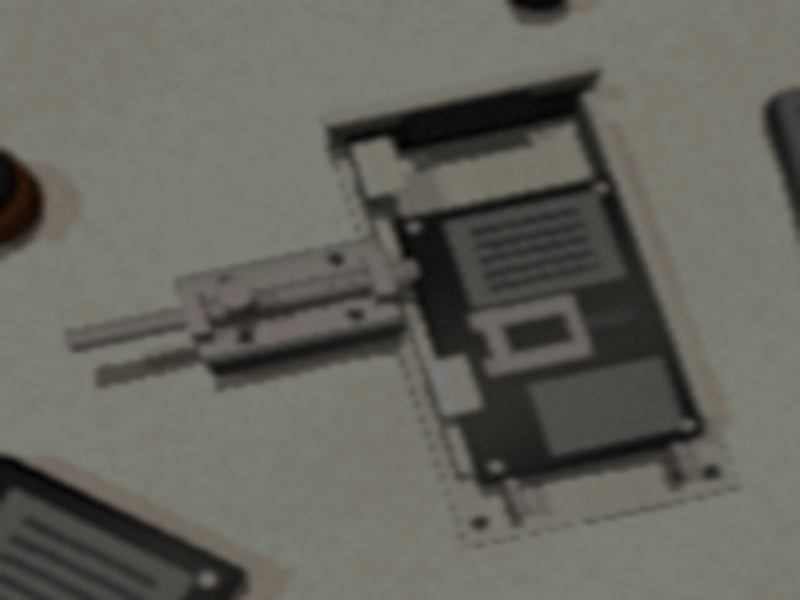

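Yaw is about +13.5°, the bolt is drawn back on the left, and the unit sits roughly 30 mm short of the rear stop. Now a precise fit.

```bash
cat >> h.py <<'E'
def q(a): return [0,float(np.cos(a)),float(np.sin(a)),0]   # tool down, tool x along yaw 2a
def measure(n,d,c0,psi):
    """tray-axis coords (about c0) of features"""
    W=cloud(n,d).reshape(-1,3);W=W[~np.isnan(W[:,0])]
    R=np.array([[np.cos(psi),-np.sin(psi)],[np.sin(psi),np.cos(psi)]])
    return np.c_[(W[:,:2]-c0)@R,W[:,2]]
E
python3 - <<'E'
from h import *
for n in("top","scene"):
    f=np.load(n+"0.npz");d=f["d"];W=cloud(n,d)
    # unit mask nearest the tray
    rs=[r for r in models.masks_of(n,"unit") if np.linalg.norm(np.nanmean(W[r["mask"]],0)[:2]-[.58,-.06])<.06]
    P=W[rs[0]["mask"]];P=P[(P[:,2]>.054)&(P[:,2]<.074)];rc=cv2.minAreaRect(P[:,:2].astype(np.float32))
    print(n,"unit top",len(P),rc,np.median(P[:,2]))
    k=models.masks_of(n,"bolt")[0]["mask"];P=W[k];K=P[P[:,2]>.1085];print(" knob",len(K),K.mean(0),np.ptp(K,axis=0))
    psi=np.radians(13.5);A=measure(n,d,np.array([.575,-.059]),psi)
    A=A[(abs(A[:,0])<.2)&(abs(A[:,1])<.25)]
    def show(s,m): B=A[m];print(" ",s,len(B),"x",np.percentile(B[:,0],[1,5,50,95,99]).round(4),"y",np.percentile(B[:,1],[1,5,50,95,99]).round(4)) if len(B) else 0
    x,y,z=A.T
    show("unit top",(abs(z-.064)<.004)&(abs(y)<.05)&(abs(x)<.1))
    show("rearwall top",(abs(z-.058)<.006)&(x>.085)&(abs(y)<.07))
    show("seat/plate",(abs(z-.008)<.004)&(abs(y)<.045))
    show("keeper",(z>.080)&(z<.1)&(abs(y)<.045)&(abs(x)<.05))
    show("rod tail",(z>.070)&(z<.086)&(y>.15)&(abs(x)<.06))
    show("knob",(z>.105)&(z<.125)&(y>.08)&(abs(x)<.08))
    show("collars",(abs(z-.087)<.003)&(y>.05)&(abs(x)<.08))
    show("lips",(abs(z-.070)<.004)&(y>.035)&(y<.07))
    for a,b in((.15,.2),(.05,.09)):
        m=(z>.070)&(z<.086)&(y>a)&(y<b)&(abs(x)<.06)
        if m.sum()>9: print("  rod mid",a,np.median(x[m]),m.sum())
E
```

```text
top unit top 2792 ((0.5680639147758484, -0.06108527630567551), (0.17035575211048126, 0.10272505134344101), 13.735672950744629) 0.06389865173226941
 knob 35 [0.58810238 0.07538245 0.11456965] [0.01130715 0.01445913 0.00625205]
  unit top 2683 x [-0.0713 -0.0662  0.0037  0.0707  0.0762] y [-0.0481 -0.0446 -0.0008  0.0448  0.049 ]
  rearwall top 391 x [0.0878 0.0968 0.1395 0.1948 0.1991] y [-0.0627 -0.057  -0.0109  0.0567  0.0645]
  seat/plate 1045 x [-0.104  -0.1015  0.092   0.124   0.1273] y [-0.044  -0.0392 -0.0009  0.0378  0.0438]
  keeper 248 x [-0.0191 -0.0182 -0.0027  0.0137  0.0146] y [-0.0298 -0.0136  0.0106  0.0315  0.0339]
  rod tail 442 x [-0.0596 -0.0581 -0.0348  0.0487  0.0508] y [0.1522 0.1601 0.2247 0.2481 0.2497]
  knob 46 x [0.0383 0.0392 0.0453 0.0516 0.0526] y [0.1203 0.1211 0.1276 0.1338 0.1348]
  collars 101 x [0.0337 0.035  0.0451 0.0566 0.0573] y [0.0617 0.0625 0.132  0.1515 0.1525]
  lips 245 x [-0.0581 -0.0323  0.0058  0.1177  0.121 ] y [0.0374 0.0421 0.05   0.0589 0.0598]
  rod mid 0.15 0.04445778532632072 126
  rod mid 0.05 0.04300032244616055 124
scene unit 
[... 377 characters left out ...]
y [-0.0647 -0.0588 -0.0119  0.0531  0.0627]
  seat/plate 624 x [-0.145   0.0782  0.0946  0.1474  0.1765] y [-0.0423 -0.034  -0.0014  0.0407  0.0442]
  keeper 317 x [-0.0175 -0.0159  0.0006  0.0158  0.0165] y [-0.036  -0.0246  0.0059  0.0285  0.0323]
  rod tail 401 x [-0.0595 -0.0575 -0.0329  0.0516  0.0525] y [0.1581 0.1649 0.2225 0.2475 0.2493]
  knob 56 x [0.0407 0.0421 0.0484 0.0539 0.0545] y [0.1171 0.1181 0.1223 0.1307 0.1318]
  collars 116 x [0.0355 0.0369 0.0492 0.0585 0.0593] y [0.0589 0.0596 0.069  0.149  0.195 ]
  lips 350 x [-0.0639 -0.037   0.0588  0.1197  0.122 ] y [0.0371 0.0393 0.0466 0.059  0.0661]
  rod mid 0.15 0.048202889577758555 108
  rod mid 0.05 0.04776842393790101 151
```

```bash
cat >> h.py <<'E'
C0=np.array([.575,-.059]);PSI=np.radians(13.5);T0=.0265   # T0: tray-origin x in this frame
EX=np.array([np.cos(PSI),np.sin(PSI)]);EY=np.array([-EX[1],EX[0]])
def w(x,y,z): return [*(C0+x*EX+y*EY),z]
def loc():
    s=get_state();p=np.array(s["tcp_pos"]);f=np.array(s["contact_force"])[:2]
    return s["time"],(p[:2]-C0)@EX,(p[:2]-C0)@EY,f@EX,f@EY
E
python3 - <<'E'
from h import *
ctrl.close_gripper(40)
a=PSI/2
ctrl.movep(w(-.135,-.001,.20),q(a)); print(loc())
ctrl.movel(w(-.135,-.001,.026)); print(loc(),get_state()["tcp_pos"],get_state()["width"])
ctrl.movel(w(-.100,-.001,.026),max_speed=.06); f0=loc();print(f0)
t=-.1
for i in range(16):
    t+=.002; ctrl.movel(w(t,-.001,.026),max_speed=.03); l=loc(); print(np.round(l,4))
    if abs(l[3]-f0[3])>2: break
E
```

```text
(3.85, np.float64(-0.13509002539375062), np.float64(-0.0019603375247119336), np.float64(-0.41141226438052175), np.float64(-0.8336600430657073))
(5.1583, np.float64(-0.13463388970130136), np.float64(-0.0011539776386387045), np.float64(0.6651547688149709), np.float64(0.019246342152150493)) [ 0.44435545 -0.09155175  0.02651262] -3.419029553254801e-05
(5.8917, np.float64(-0.10038572304801846), np.float64(-0.0009083145520013644), np.float64(-0.3899684458810823), np.float64(-0.538095552078633))
[ 6.1417e+00 -9.8100e-02 -1.0000e-03  8.5020e-01 -7.0500e-02]
[ 6.3917e+00 -9.5900e-02 -1.0000e-03  2.5020e-01 -4.7520e-01]
[ 6.6417e+00 -9.3800e-02 -1.0000e-03 -7.0530e-01 -5.5340e-01]
[ 6.8917e+00 -9.1800e-02 -1.0000e-03  8.1920e-01 -1.6730e-01]
[ 7.1417e+00 -8.9800e-02 -1.0000e-03  4.1300e-02 -8.5200e-02]
[ 7.3917e+00 -8.7800e-02 -1.0000e-03 -1.6990e-01 -7.2810e-01]
[ 7.6417e+00 -8.5800e-02 -1.0000e-03 -3.3550e-01  8.1320e-01]
[ 7.8917e+00 -8.3900e-02 -1.0000e-03 -1.0770e-01 -8.6430e-01]
[ 8.1417e+00 -8.2200e-02 -1.0000e-03 -1.1801e+00 -5.2680e-01]
[ 8.3917e+00 -8.0100e-02 -1.0000e-03 -1.4170e+00 -6.0600e-02]
[ 8.6417e+00 -7.7700e-02 -1.0000e-03 -7.6130e-01  6.2190e-01]
[ 8.8917e+00 -7.5600e-02 -1.0000e-03 -1.1553e+00 -2.8960e-01]
[ 9.1417e+00 -7.3600e-02 -1.0000e-03 -6.8780e-01  1.4500e-01]
[ 9.3917e+00 -7.1600e-02 -1.0000e-03 -8.0450e-01  1.8670e-01]
[ 9.6417e+00 -6.9600e-02 -1.0000e-03 -1.2372e+00  4.0170e-01]
[ 9.8917e+00 -6.7600e-02 -1.0000e-03 -8.1720e-01 -5.3050e-01]
```

```bash
python3 - <<'E'
from h import *
t=-.068
while t<-.052: t+=.004; ctrl.movel(w(t,-.001,.026),max_speed=.03); print(np.round(loc(),4))
for i in range(60):
    t+=.0006; ctrl.movel(w(t,-.001,.026),max_speed=.02); l=loc(); print(round(t,4),np.round(l,4))
    if -l[3]>9 or t>-.025: break
E
```

```text
[ 1.0175e+01 -6.3100e-02 -1.0000e-03 -4.7000e-01 -8.1350e-01]
[ 1.04583e+01 -5.93000e-02 -1.00000e-03 -4.18400e-01  2.50500e-01]
[ 1.07417e+01 -5.54000e-02 -1.00000e-03 -8.82700e-01  7.08000e-01]
[ 1.1025e+01 -5.1400e-02 -1.0000e-03 -3.2980e-01  2.2510e-01]
-0.0514 [ 1.1275e+01 -5.1300e-02 -1.0000e-03 -9.6170e-01  1.7850e-01]
-0.0508 [ 1.1525e+01 -5.1300e-02 -1.0000e-03 -3.3446e+00  1.0132e+00]
-0.0502 [ 1.1775e+01 -5.0100e-02 -1.1000e-03 -2.8830e+00 -1.0090e-01]
-0.0496 [ 1.2025e+01 -4.9400e-02 -1.0000e-03 -3.0616e+00 -2.2660e-01]
-0.049 [ 1.2275e+01 -4.8800e-02 -1.0000e-03 -2.3670e+00  1.5130e-01]
-0.0484 [ 1.2525e+01 -4.8200e-02 -9.0000e-04 -1.5985e+00 -2.2300e-02]
-0.0478 [ 1.2775e+01 -4.7600e-02 -1.0000e-03 -1.5839e+00 -3.9220e-01]
-0.0472 [ 1.3025e+01 -4.7000e-02 -1.0000e-03 -1.8263e+00  1.3020e-01]
-0.0466 [ 1.3275e+01 -4.6500e-02 -1.0000e-03 -1.5494e+00 -5.7140e-01]
-0.046 [ 1.3525e+01 -4.5800e-02 -1.0000e-03 -1.5223e+00 -1.0018e+00]
-0.0454 [ 1.3775e+01 -4.5300e-02 -1.0000e-03 -2.0777e+00  3.0930e-01]
-0.0448 [ 1.4025e+01 -4.4700e-02 -1.0000e-03 -1.8019e+00  3.9160e-01]
-0.0
[... 765 characters left out ...]
.0376 [ 1.7025e+01 -3.9600e-02 -1.2000e-03 -8.3331e+00 -3.7020e-01]
-0.037 [ 1.7275e+01 -3.8900e-02 -1.3000e-03 -8.1832e+00 -9.5900e-02]
-0.0364 [ 1.7525e+01 -3.8300e-02 -1.4000e-03 -8.7194e+00 -6.1660e-01]
-0.0358 [ 1.7775e+01 -3.7700e-02 -1.4000e-03 -8.7524e+00 -8.9850e-01]
-0.0352 [ 1.8025e+01 -3.7100e-02 -1.4000e-03 -8.3341e+00  4.7880e-01]
-0.0346 [ 1.8275e+01 -3.6500e-02 -1.4000e-03 -7.8426e+00  2.6100e-02]
-0.034 [ 1.8525e+01 -3.5900e-02 -1.4000e-03 -8.8038e+00 -1.0790e-01]
-0.0334 [ 1.8775e+01 -3.5400e-02 -1.4000e-03 -8.2797e+00 -1.0254e+00]
-0.0328 [ 1.9025e+01 -3.4700e-02 -1.4000e-03 -7.8574e+00 -8.3300e-01]
-0.0322 [ 1.92750e+01 -3.46000e-02 -1.40000e-03 -1.00785e+01 -1.27310e+00]
```

The connector was met at -0.0405 and a hard rise began 6 mm later, at -0.0346. Pressing on to about 17 N total.

```bash
python3 - <<'E'
from h import *
t=-.0322
for i in range(8):
    t+=.0005; ctrl.movel(w(t,-.001,.026),max_speed=.02); l=loc(); print(round(t,4),np.round(l,4))
    if -l[3]>16 : break
ctrl.pause(.3);print(np.round(loc(),4))
ctrl.movel(w(-.07,-.001,.026),max_speed=.06);ctrl.movel(w(-.125,-.001,.026),max_speed=.15);ctrl.movel(w(-.135,-.001,.22),max_speed=.2);print(loc())
for n in("top","scene"):
    p,d=vision.grab_frame(n);np.savez(n+"1.npz",p=p,d=d)
    A=measure(n,d,C0,PSI);x,y,z=A.T
    def show(s,m): B=A[m];print(" ",s,len(B),"x",np.percentile(B[:,0],[1,5,50,95,99]).round(4),"y",np.percentile(B[:,1],[1,5,50,95,99]).round(4)) if len(B) else 0
    show("unit top",(abs(z-.064)<.004)&(abs(y)<.05)&(x<.15)&(x>-.1))
    show("keeper",(z>.080)&(z<.1)&(abs(y)<.045)&(abs(x-.04)<.05))
    show("knob",(z>.107)&(z<.125)&(y>.08)&(y<.2)&(abs(x)<.08))
p=np.load("scene1.npz")["p"];cv2.imwrite("pics/sc1.png",cv2.resize(p[130:280,160:320],None,fx=4,fy=4,interpolation=cv2.INTER_CUBIC))
E
```

```text
-0.0317 [ 1.95250e+01 -3.46000e-02 -1.40000e-03 -1.02457e+01  5.77600e-01]
-0.0312 [ 1.97750e+01 -3.46000e-02 -1.40000e-03 -1.15306e+01  2.95200e-01]
-0.0307 [ 2.00250e+01 -3.46000e-02 -1.40000e-03 -1.37286e+01  1.93000e-02]
-0.0302 [ 2.02750e+01 -3.46000e-02 -1.40000e-03 -1.54285e+01 -4.11900e-01]
-0.0297 [ 2.05250e+01 -3.46000e-02 -1.40000e-03 -1.55555e+01 -2.77800e-01]
-0.0292 [ 2.07750e+01 -3.47000e-02 -1.40000e-03 -1.82195e+01  5.77900e-01]
[ 2.10750e+01 -3.46000e-02 -1.40000e-03 -1.75631e+01  1.77100e-01]
(23.55, np.float64(-0.13531758127167842), np.float64(-0.0007880937087965902), np.float64(-0.2693451041056517), np.float64(-0.37209550556659304))
  unit top 2566 x [-0.0227 -0.0175  0.0481  0.1194  0.1252] y [-0.0483 -0.0449 -0.0017  0.0437  0.0488]
  keeper 234 x [0.0292 0.03   0.0456 0.0621 0.0631] y [-0.0321 -0.0107  0.0116  0.0314  0.034 ]
  knob 46 x [0.0387 0.0397 0.0452 0.0514 0.0525] y [0.1203 0.121  0.1275 0.1338 0.1348]
  unit top 2805 x [-0.0204 -0.0139  0.0697  0.1259  0.1435] y [-0.0494 -0.0465 -0.0097  0.041   0.0466]
  keeper 340 x [0.0305 0.0318 0.0483 0.0642 0.0652] y [-0.0359 -0.0263  0.0055  0.0284  0.0318]
  knob 52 x [0.0407 0.0413 0.0482 0.0535 0.0545] y [0.1173 0.118  0.1226 0.1301 0.131 ]
```

View pics/sc1.png

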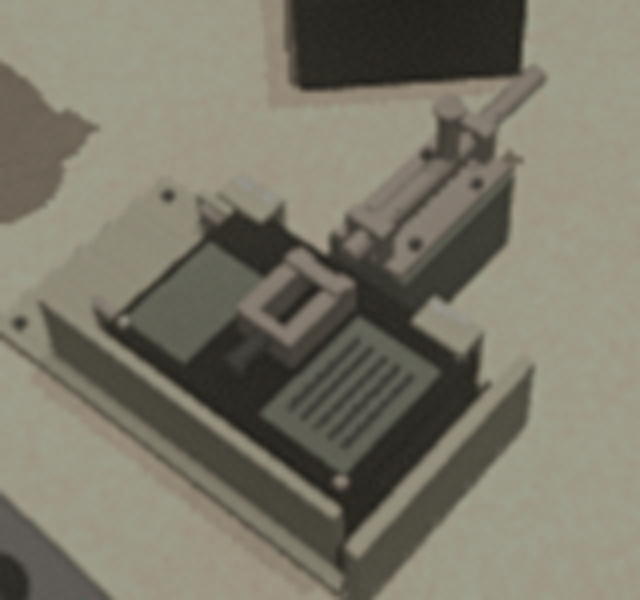

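Unit is home with the keeper (x ≈ 0.047) in line with the knob and bolt (x ≈ 0.047). Now the bolt.

```bash
python3 - <<'E'
from h import *
s=get_state()
best=None
for a in((PSI-np.pi/2)/2,(PSI+np.pi/2)/2):
    j=ctrl.ik(w(.0467,.17,.2),q(a))
    if j is not None:
        c=np.abs(np.array(j)-s["qpos"]).max();print(a,c)
        if best is None or c<best[0]: best=(c,a)
a=best[1]
ctrl.movep(w(.0467,.17,.2),q(a));ctrl.movel(w(.0467,.17,.098),max_speed=.1);ctrl.movel(w(.0467,.152,.098),max_speed=.05)
t=.152;print(np.round(loc(),4));hist=[]
for i in range(70):
    t-=.002 if t>.116 else .0008
    ctrl.movel(w(.0467,t,.098),max_speed=.03); l=loc(); print(round(t,4),np.round(l,4))
    if l[4]>8.5 or t<.08: break
E
```

```text
-0.667588438887831 1.3536671584130788
0.9032078879070655 0.908766819905636
[26.3083  0.0467  0.1515  0.215   0.4627]
0.15 [26.5583  0.0467  0.1501 -0.5796  0.4518]
0.148 [26.8083  0.0467  0.1479 -0.2433 -0.2671]
0.146 [27.0583  0.0467  0.1458 -0.6621  0.606 ]
0.144 [27.3083  0.0467  0.1442  0.3283  0.9542]
0.142 [27.5583  0.0467  0.1427 -0.1495  3.3845]
0.14 [27.8083  0.0468  0.1402 -0.26    3.9353]
0.138 [28.0583  0.0468  0.1378  0.6376  3.9653]
0.136 [28.3083  0.0468  0.1357 -0.5379  3.9814]
0.134 [28.5583  0.0468  0.1336  0.1966  3.6991]
0.132 [28.8083  0.0468  0.1317  0.7306  2.7451]
0.13 [29.0583  0.0468  0.1297  1.2297  3.3358]
0.128 [29.3083  0.0468  0.1277  0.0668  4.1957]
0.126 [29.5583  0.0467  0.1257  0.9521  3.4709]
0.124 [29.8083  0.0467  0.1237  1.0329  2.9542]
0.122 [30.0583  0.0467  0.1217  2.0568  3.4103]
0.12 [30.3083  0.0468  0.1197  1.8113  2.7224]
0.118 [30.5583  0.0467  0.1177  1.3493  2.1859]
0.116 [30.8083  0.0467  0.1158  2.0936  2.6236]
0.1152 [31.0583  0.0468  0.1152  1.1647  4.0521]
0.1144 [31.3083  0.0468  0.1144  3.0389  3.703 ]
0.1136 [31.5583  0.0467  
[... 882 characters left out ...]
  3.0578  3.539 ]
0.0984 [36.3083  0.0467  0.0983  2.6437  3.1408]
0.0976 [36.5583  0.0467  0.0976  3.7019  3.4999]
0.0968 [36.8083  0.0467  0.0968  3.3459  2.8077]
0.096 [37.0583  0.0467  0.096   3.7865  3.1994]
0.0952 [37.3083  0.0467  0.0951  2.8588  3.8937]
0.0944 [37.5583  0.0466  0.0944  2.4683  4.0455]
0.0936 [37.8083  0.0466  0.0936  2.9961  4.9995]
0.0928 [38.0583  0.0467  0.0928  3.4507  3.5819]
0.092 [38.3083  0.0467  0.092   2.4041  3.1302]
0.0912 [38.5583  0.0467  0.0913  3.9936  3.3132]
0.0904 [38.8083  0.0467  0.091   2.5241  5.8453]
0.0896 [39.0583  0.0467  0.0906  2.836   6.3989]
0.0888 [39.3083  0.0467  0.0905  3.5904  7.796 ]
0.088 [39.5583  0.0467  0.0904  2.8713  9.438 ]
```

```bash
python3 - <<'E'
from h import *
t=.088
for i in range(12):
    t-=.0005; ctrl.movel(w(.0467,t,.098),max_speed=.02); l=loc(); print(round(t,4),np.round(l,4))
    if l[4]>13.3: break
ctrl.pause(.4);print(np.round(loc(),4))
ctrl.movel(w(.0467,.10,.098),max_speed=.04);ctrl.movel(w(.0467,.15,.098),max_speed=.15);ctrl.movel(w(.0467,.17,.25),max_speed=.2);print(loc())
for n in("top","scene"):
    p,d=vision.grab_frame(n);np.savez(n+"2.npz",p=p,d=d)
    A=measure(n,d,C0,PSI);x,y,z=A.T
    def show(s,m): B=A[m];print(" ",s,len(B),"x",np.percentile(B[:,0],[1,5,50,95,99]).round(4),"y",np.percentile(B[:,1],[1,5,50,95,99]).round(4)) if len(B) else 0
    show("unit top",(abs(z-.064)<.004)&(abs(y)<.05)&(x<.15)&(x>-.1))
    show("keeper",(z>.080)&(z<.1)&(abs(y)<.045)&(abs(x-.04)<.05))
    show("knob",(z>.107)&(z<.125)&(y>.03)&(y<.14)&(abs(x)<.08))
p=np.load("scene2.npz")["p"];cv2.imwrite("pics/sc2.png",cv2.resize(p[130:280,160:320],None,fx=4,fy=4,interpolation=cv2.INTER_CUBIC))
E
```

```text
0.0875 [39.8083  0.0467  0.0904  1.7768 10.5996]
0.087 [40.0583  0.0467  0.0903  2.9181 11.0344]
0.0865 [40.3083  0.0467  0.0903  1.9848 12.2935]
0.086 [40.5583  0.0467  0.0903  2.6197 13.1197]
0.0855 [40.8083  0.0467  0.0903  1.4324 13.7668]
[41.2083  0.0467  0.0902  2.5972 14.2019]
(43.125, np.float64(0.04610298446496124), np.float64(0.16900165036435733), np.float64(0.1273234132959636), np.float64(-0.24548780898240755))
  unit top 2148 x [-0.0223 -0.0153  0.0683  0.1201  0.1252] y [-0.0492 -0.0462 -0.0113  0.0391  0.0471]
  keeper 280 x [0.0293 0.0302 0.0456 0.062  0.0629] y [-0.0122 -0.0105  0.013   0.0341  0.0413]
  unit top 2737 x [-0.0203 -0.0139  0.0712  0.1261  0.1447] y [-0.0492 -0.0466 -0.0112  0.0399  0.0458]
  keeper 428 x [0.0308 0.032  0.0487 0.0641 0.065 ] y [-0.0357 -0.0232  0.0085  0.0347  0.0432]
  knob 58 x [0.0396 0.0413 0.0487 0.0539 0.055 ] y [0.0639 0.0642 0.0705 0.0775 0.0794]
```

View pics/sc2.png

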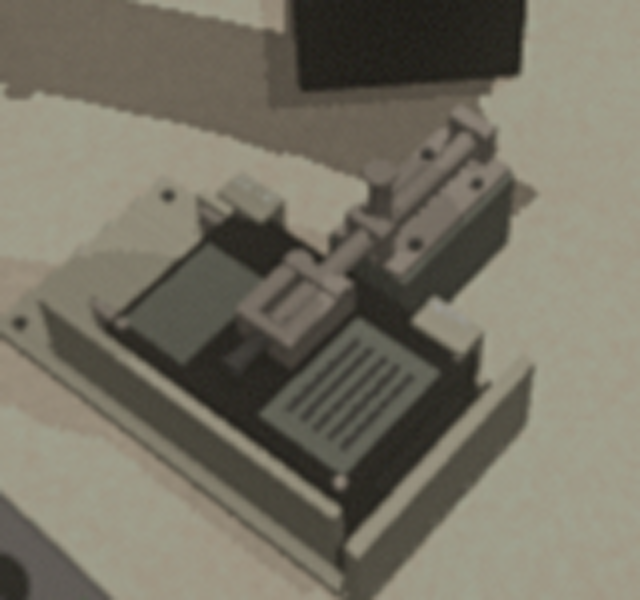

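The bolt is deep in the keeper, but the knob looks close to the front collar. I'll check that the unit, not the collar, took the load: it should have shifted slightly to -y.

```bash
python3 - <<'E'
from h import *
for n in("scene","top"):
    g1,g2=[cv2.cvtColor(np.load(f"{n}{i}.npz")["p"],cv2.COLOR_BGR2GRAY).astype(np.float32) for i in(1,2)]
    def sh(s,X):
        c=project(n,X);r0,r1=int(c[:,1].min()),int(c[:,1].max());c0,c1=int(c[:,0].min()),int(c[:,0].max())
        best=None
        wrp=np.eye(2,3,dtype=np.float32)
        cc,wrp=cv2.findTransformECC(g1[r0:r1,c0:c1],g2[r0:r1,c0:c1],wrp,cv2.MOTION_TRANSLATION,(3,100,1e-6),None,3)
        m=project(n,[w(.07,0,.064),w(.07,-.001,.064)]);print(n,s,wrp[:,2].round(3),"corr",round(cc,3)," -1mm y would be",(m[1]-m[0]).round(3))
    box=lambda x0,x1,y0,y1,z:[w(x,y,z) for x in(x0,x1) for y in(y0,y1)]
    sh("grille",box(.07,.125,-.045,.03,.064))
    sh("tray rear",box(.115,.15,-.06,.055,.05))
    sh("meter",[[.60,-.26,.036],[.60,-.18,.036],[.71,-.26,.036],[.71,-.18,.036]])
# bolt-rod gap between knob and front collar, local profile (scene cloud)
A=measure("scene",np.load("scene2.npz")["d"],C0,PSI);A=A[(abs(A[:,0]-.048)<.009)&(A[:,1]>.03)&(A[:,1]<.1)]
for y in np.arange(.036,.1,.003):
    B=A[abs(A[:,1]-y)<.0015];print(round(y,3),B[:,2].max().round(4) if len(B) else None,end=" | ")
E
```

```text
scene grille [-0.115  0.069] corr 0.986  -1mm y would be [-0.351  0.345]
scene tray rear [-0.069  0.07 ] corr 0.998  -1mm y would be [-0.351  0.345]
scene meter [ 0.009 -0.007] corr 1.0  -1mm y would be [-0.351  0.345]
top grille [ 0.191 -0.069] corr 0.989  -1mm y would be [ 0.436 -0.113]
top tray rear [ 0.183 -0.047] corr 0.997  -1mm y would be [ 0.436 -0.113]
top meter [ 0.003 -0.017] corr 1.0  -1mm y would be [ 0.436 -0.113]
0.036 0.0836 | 0.039 0.0829 | 0.042 0.0835 | 0.045 0.084 | 0.048 0.0843 | 0.051 0.0834 | 0.054 0.082 | 0.057 0.0842 | 0.06 0.09 | 0.063 0.117 | 0.066 0.118 | 0.069 0.118 | 0.072 0.1178 | 0.075 0.1175 | 0.078 0.1167 | 0.081 0.116 | 0.084 0.0834 | 0.087 0.0821 | 0.09 0.083 | 0.093 0.0825 | 0.096 0.0825 | 0.099 0.0834 |
```

```bash
python3 - <<'E'
from h import *
for n in("scene","top"):
  for k in(1,2):
    A=measure(n,np.load(f"{n}{k}.npz")["d"],C0,PSI);x,y,z=A.T
    B=A[(abs(x-.047)<.012)&(abs(x-.047)>.0)&(y>.05)&(y<.1)&(z>.0845)&(z<.1)];print(n,k,"front collar y",np.percentile(B[:,1],[2,25,50,75,98]).round(4))
    K=A[(z>.108)&(z<.125)&(abs(x-.047)<.02)&(y>.05)&(y<.14)]
    if len(K): print("  knob",K[:,1].min().round(4),K[:,1].mean().round(4),K[:,1].max().round(4))
E
```

```text
scene 1 front collar y [0.0586 0.0604 0.0635 0.0663 0.0689]
  knob 0.1171 0.1235 0.1314
scene 2 front collar y [0.0589 0.0617 0.0652 0.0675 0.0724]
  knob 0.0638 0.0705 0.0796
top 1 front collar y [0.062  0.0636 0.0654 0.0684 0.0704]
  knob 0.12 0.1275 0.1351Traceback (most recent call last):
  File "<stdin>", line 5, in <module>
    return _quantile_unchecked(
        a, q, axis, out, overwrite_input, method, keepdims, weights)
    return _ureduce(a,
                    func=_quantile_ureduce_func,
    ...<5 lines>...
                    overwrite_input=overwrite_input,
                    method=method)
    r = func(a, **kwargs)
    result = _quantile(arr,
                       quantiles=q,
    ...<2 lines>...
                       out=out,
                       weights=wgt)
    slices_having_nans = np.isnan(arr[-1, ...])
                                  ~~~^^^^^^^^^
IndexError: index -1 is out of bounds for axis 0 with size 0
```

The knob post overlaps the collar's extent, so the collar is not what stopped it. The unit also shifted about 0.4 mm under the load, so the tip is bearing on the screw. Handing in.

```bash
python3 - <<'E'
from h import *
print(ticket.close_job(),get_state()["time"])
E
```

```text
the job is handed in; nothing more can be done
the job is handed in; nothing more can be done
```

The job is handed in: the unit is home against the rear stop (pressed to about 18 N), the bolt went about 38 mm into the keeper and was pressed onto the stop screw with about 14 N, and the arm is clear; no verdict came back, and screw contact is inferred from the force rise and a 0.4 mm unit shift.

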